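# Gauge a glass lamp sleeve and pack it

### The job

Take the red glass sleeve from its leaning cradle and check its diameter upright on the gauge plates: first slide it from the robot's side right through the go gap (green posts) and out behind, then try it from the robot's side in the no-go gap (red posts), pressing gently until the posts stop it, without forcing it through. Then stand it on the packing board, pushed home into the corner so that it touches both fences, and let go; leave everything else where it is.

Things in the scene. Friction and masses are not known exactly. Their poses are not given: they have to be found in the camera images.
- sleeve: red glass sleeve, a plain cylinder 52 mm in diameter and 120 mm long, about 0.35 kg, with a thin pale band round it 66 mm from its foot; top closed (dark disc). Smooth: pushed at the foot it may swing between the fingers, least if they close along the push. Origin: centre of its foot; z runs along its axis from foot to top. It starts in the cradle leaning 40 degrees from vertical, its top towards the robot
- cradle: fixed wooden vee trough on a dark steel base 150 x 120 mm, at the robot's right; origin: centre of the base's underside. The trough axis leans 40 degrees towards its own -x (robot side). The sleeve's foot rests on a ledge, foot centre at (35, 0, 45) mm; the trough holds its underside over the 65 mm nearest the foot, so its upper 55 mm is free to grasp all round; it draws out along its axis
- go_gate: GO gauge: fixed bright steel plate 190 (x) x 130 (y) x 8 mm carrying two round GREEN posts. Origin: centre of the underside; x runs through the gap away from the robot, y across the gap, z up. Sleeve stands on the plate's top (8 mm up). The two gates may be on either side of one another
- go_posts: the two green posts of the go gauge, 30 mm in diameter, standing 45 mm above the plate (tops 53 mm above the origin), at x = 0 of the gate; clear gap 57 mm between them, centred on y = 0. Same origin and axes as the go gate
- nogo_gate: NO-GO gauge: same fixed plate as the other, 190 x 130 x 8 mm, carrying two round RED posts; origin and axes likewise
- nogo_posts: the two red posts of the no-go gauge, 30 mm in diameter, standing 45 mm above the plate, at x = 0; clear gap 45 mm, so the sleeve is stopped with its axis 17 mm before the line of the posts. Same origin and axes as the no-go gate
- board: packing board, fixed plywood 200 x 200 x 10 mm, to the robot's left, with two light wooden fences 12 mm thick, standing 40 mm above its top, along its +x (far) and +y (left) edges. Origin: centre of its underside
- corner (a point): the reference corner of the packing board: where the inner faces of the two fences meet the board's top (10 mm above the table). Axes as the board: fences at +x and +y, so a sleeve packed home has its axis at (-26, -26) mm from here; a cork square marks the place
- amber: finished amber glass sleeve standing on the packing board, 52 mm diameter, 120 mm tall, origin centre of its foot; leave it alone
- can: steel can with a paper label, 60 mm diameter, 85 mm tall, bystander; origin centre of its underside
- mould: turned wooden block mould, 72 mm diameter, 62 mm tall, bystander; origin centre of its underside
- mug: blue cup, 76 mm diameter, 80 mm tall, bystander; origin centre of its underside
- shears: steel shears lying flat, 205 mm long, 13 mm high, origin near their pivot, bystander
- paddle: wooden paddle lying flat, 180 mm long, 12 mm high, origin where blade meets handle, blade to +x; bystander
- wax: yellow block of wax 70 x 45 x 35 mm, bystander; origin centre of its underside
Things that resemble listed ones, but are neither listed nor needed, are in the scene too. What is shaped like the go_gate but pink or turquoise is not meant.

How it is judged:
On the way, in this order (a step that is already met when the one before it is completed fails the run):
1. the sleeve is upright, its foot on (within 8 mm of) the go plate, in front of the green posts (x of sleeve in the frame of go_gate between -0.12 and -0.03 m and y of sleeve in the frame of go_gate between -0.04 and 0.04 m and z of sleeve in the frame of go_gate below 0.016 m and angle between sleeve's own z axis and vertical below 0.2 rad), for 0.05 s.
2. it is in the go gap, foot down (x of sleeve in the frame of go_gate between -0.02 and 0.02 m and y of sleeve in the frame of go_gate between -0.012 and 0.012 m and z of sleeve in the frame of go_gate below 0.016 m and angle between sleeve's own z axis and vertical below 0.2 rad), for 0.02 s.
3. it has come out behind the green posts, foot down, its axis at least 40 mm past them (x of sleeve in the frame of go_gate between 0.04 and 0.13 m and y of sleeve in the frame of go_gate between -0.03 and 0.03 m and z of sleeve in the frame of go_gate below 0.016 m and angle between sleeve's own z axis and vertical below 0.2 rad), for 0.05 s.
4. it is upright on the no-go plate, in front of the red posts (x of sleeve in the frame of nogo_gate between -0.12 and -0.028 m and y of sleeve in the frame of nogo_gate between -0.04 and 0.04 m and z of sleeve in the frame of nogo_gate below 0.016 m and angle between sleeve's own z axis and vertical below 0.2 rad), for 0.05 s.
5. it is pressed into the mouth of the no-go gap and stopped by the red posts (over 1 N) (x of sleeve in the frame of nogo_gate between -0.025 and -0.003 m and y of sleeve in the frame of nogo_gate between -0.012 and 0.012 m and z of sleeve in the frame of nogo_gate below 0.016 m and angle between sleeve's own z axis and vertical below 0.2 rad and contact force between sleeve and nogo_posts above 1 N), for 0.03 s.
At the end, for the whole second after the job is handed in: The red sleeve stands upright, released and at rest on the packing board in its corner, within 6 mm of touching each of the two fences (x of sleeve in the frame of corner between -0.032 and -0.022 m and y of sleeve in the frame of corner between -0.032 and -0.022 m and z of sleeve in the frame of corner below 0.004 m and angle between sleeve's own z axis and vertical below 0.05 rad and linear speed of sleeve below 0.02 m/s and contact force between sleeve and the fingers below 0.05 N).
It fails at once if the sleeve is forced through the no-go gap or pressed hard on its posts (over 70 N) (contact force between sleeve and nogo_posts above 70 N or (x of sleeve in the frame of nogo_gate between -0.003 and 0.03 m and y of sleeve in the frame of nogo_gate between -0.025 and 0.025 m and z of sleeve in the frame of nogo_gate below 0.016 m and angle between sleeve's own z axis and vertical below 0.2 rad)).
It fails at once if the sleeve is knocked over (angle between sleeve's own z axis and vertical above 1.3 rad).
It fails at once if another thing is moved more than 20 mm (distance of any of amber, can, mould, mug, shears, paddle, wax from where it was at the start of the episode above 0.02 m).
It also fails if it takes over 72 s, if anything falls off the work surface, if the arm or the gripper's body presses on something with over 40 N, if the wrist force passes 120 N, or if a joint passes its speed limit or range.

### The arm

A 6-joint arm with a two-finger parallel gripper is mounted at the origin on the work surface. World frame = base frame: x ahead of the robot, y to its left, z up, the work surface at z = 0. Lengths are in m, angles in rad, forces in N, time in s.
With the tool pointing down it reaches from about 0.325 to 0.85 m from the base axis. Payload 4.4 kg.
Tool frame: the origin (TCP) lies on the centre line of the jaws, within the pads' length; the fingertips stand 17 mm ahead of it and the grasp point (between the pads) lies 2 mm behind it; z points along the fingers, y is the line along which they close (so a half turn about z gives the same grasp; the last joint's range is limited). The gripper opens to 94 mm and grips with 3 to 60 N. Pads are 16 mm wide; open, the fingers measure 119 mm over their backs; the gripper's body (75 mm by 177 mm) begins 78 mm behind the grasp point.
Start: joints at [1.198, 0.207, 1.542, -0, 1.393, -0.15], TCP at [0.127, 0.561, 0.222] pointing down, gripper open.
Joint ranges: [-2.73, 2.73], [-0.86, 2.22], [0.23, 2.46], [-1.11, 4.25], [0.08, 2.63], [-2.82, 2.82]. Speed limits (rad/s): [2.79, 2.79, 3.14, 3.14, 3.14, 3.14].

### API

Orientations are given as a unit quaternion [x, y, z, w].
In Python, from cell import robot gives the robot as it stands. The module is installed in compiled form; this text tells all that it offers.
- The arm moves only by the tool servo_tool, never from a script. Its argument "motion" is a list that holds one entry, the list of rows, each a list of 7 numbers: the turn, a rotation vector about the tool's x, y, z in rad, then the shift along the tool's x, y, z in m, then the finger opening in m, from 0 to 0.094. A call has 1 to 12 rows; each row is the pose to reach, as a shift and turn from the pose commanded when the call began, along the tool's axes at that moment; what a row does not reach only later rows make up. A row lasts 1/10 s, in which the tool goes at most 50 mm and 8.59 degrees, less where a joint would pass 70% of its speed; a pose out of reach is approached as far as the arm can. A call with a gripper value outside its range is refused whole. The fingers move at their own pace and stop on an object; "grip_force" is the grip in N (left out, the last holds). Time passes only in rows, so rows that repeat a pose let the fingers close. It gives the time, the measured TCP pose, the force, the opening and the grip force at its end, in the units of the state.
- robot.read_state(): the state, without advancing time (a new reading comes with each control period).
- robot.grab_frame(name): name is "side" or "top"; returns (picture, depth): 400x640x3 uint8, red, green, blue; 400x640 float32, m along the optical axis (not along the pixel's ray), 0 where there is no reading.
- robot.camera_model(name): a dict with "intrinsics" (3x3 intrinsics, pixels), "T" (4x4, takes a point from camera to world coordinates). Camera axes: x right, y up, looking along -z (the intrinsics and any distortion apply to the point x, -y, -z); pixel columns grow to the right and rows downward; lengths in m; the calibration is good to about 2 mm. A picture is of the moment at which its call begins. camera_model takes no time and is no camera call.
- robot.sign_off(): hands the job in; it is judged then, once.
The state is a dict: "t": time; "joint_pos": joint angles; "qvel": joint speeds; "effort": joint torques, N m; "position": TCP position; "tcp_rot": TCP orientation; "contact_force": force on the tool from outside, world axes, zero at the start; "moment": the same for the moment, N m; "gripper_width": opening from 0.0 (shut) to 1.0 (fully open); "finger_force": force on a finger pad.
Only numpy, scipy, OpenCV 4.12 (cv2) and the standard library are available. Lean on these libraries where they do the work, as an engineer would, in place of code of your own. Each camera call takes 0.05 s, during which the arm holds its last target. There are 200 camera calls.

## Working session

There is one attempt and no reset: what is moved stays moved. The work goes in short steps, Python scripts to look and compute and a tool call to move; the robot and the scene stay as the last step left them, time stands still between calls to the robot, and variables do not carry over. Pictures are saved under pics/ and viewed, at most 10 in all, crops included, and the job is handed in when it is done.

Besides the shell and the picture viewer there is one more tool, called after ">>>" in YAML: its name, and indented under it one key for each argument. servo_tool: Moves the arm, as the interface text tells. Its arguments: {"type":"object","properties":{"motion":{"type":"array","items":{"type":"array","items":{"type":"array","items":{"type":"number"}}}},"grip_force":{"type":"number"}},"required":["motion"]}

```bash
mkdir -p pics
cat > h.py <<'E'
import numpy as np, cv2
from cell import robot
def grab(n,save=None):
    p,d=robot.grab_frame(n)
    if save: cv2.imwrite('pics/'+save,p[:,:,::-1])
    return p,d
def pts(n,d):
    m=robot.camera_model(n);K=np.array(m['intrinsics']);T=np.array(m['T'])
    v,u=np.mgrid[:d.shape[0],:d.shape[1]]
    P=np.stack([(u-K[0,2])/K[0,0]*d,-(v-K[1,2])/K[1,1]*d,-d],-1)
    return P@T[:3,:3].T+T[:3,3]
def ray(n,u,v,z):
    m=robot.camera_model(n);K=np.array(m['intrinsics']);T=np.array(m['T'])
    r=T[:3,:3]@np.array([(u-K[0,2])/K[0,0],-(v-K[1,2])/K[1,1],-1.])
    o=T[:3,3]; return o+r*(z-o[2])/r[2]
E
python3 - <<'E'
from h import *
for n in('top','side'):
    m=robot.camera_model(n);print({k:(np.round(v,4).tolist() if not isinstance(v,str) else v) for k,v in m.items()})
    p,d=grab(n,n+'0.png');np.savez(''+n+'0.npz',p=p,d=d)
print(robot.read_state())
E
```

```text
{'intrinsics': [[443.8686, 0.0, 320.3475], [0.0, 443.8686, 198.4752], [0.0, 0.0, 1.0]], 'T': [[0.0008, 0.992, -0.1266, 0.2891], [-1.0, 0.0008, 0.0004, 0.0559], [0.0005, 0.1266, 0.992, 1.3053], [0.0, 0.0, 0.0, 1.0]]}
{'intrinsics': [[491.8652, 0.0, 319.1078], [0.0, 491.8652, 210.0074], [0.0, 0.0, 1.0]], 'T': [[0.8454, 0.2837, -0.4525, -0.1298], [-0.534, 0.4358, -0.7245, -0.888], [-0.0083, 0.8542, 0.52, 0.7297], [0.0, 0.0, 0.0, 1.0]]}
{'t': 0.1, 'joint_pos': array([ 1.19751156e+00,  2.07354728e-01,  1.54279203e+00, -3.18023847e-05,
        1.39352411e+00, -1.50495826e-01]), 'qvel': array([-0.00042341, -0.00214396, -0.00282028, -0.00119719, -0.00017588,
       -0.00085572]), 'effort': array([-5.04712916e-04, -3.71862280e+01, -2.82291287e+01,  7.00014085e-02,
        3.11904727e-02, -3.21283369e-05]), 'position': array([0.12680739, 0.56012623, 0.22140463]), 'tcp_rot': array([ 1.11161374e-01,  9.93801826e-01, -1.00772350e-03, -2.53915381e-04]), 'contact_force': array([-0.12342139,  0.74037328,  0.04397145]), 'moment': array([-0.0112885 ,  0.00670894, -0.0185395 ]), 'finger_force': 0.0, 'gripper_width': 1.0015626714830235}
```

View pics/top0.png

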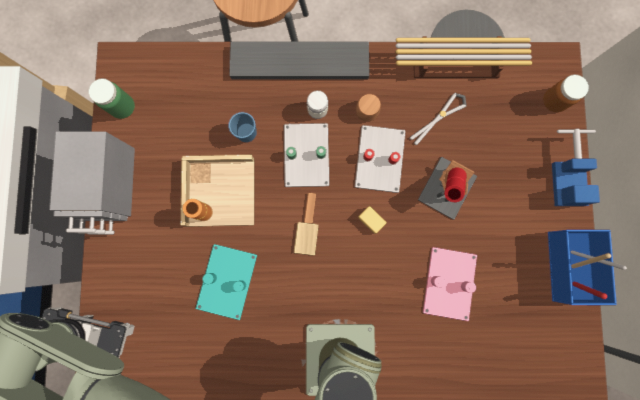

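View pics/side0.png

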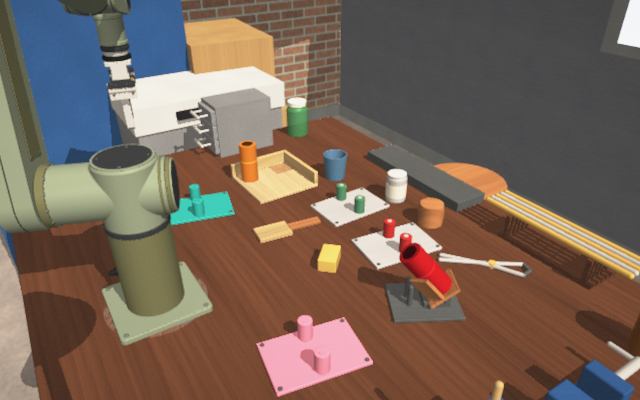

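Top view: red sleeve leaning in the dark-based cradle at (455,183). Go gate (grey plate, green posts) is at (306,153) and the no-go gate (red posts) at (381,158). The cork corner is at the upper left of the board, around (192,165). The side view agrees: sleeve at (427,268).
Possible confusions:
- **Sleeve:** red rod in the blue bin (590,290), amber sleeve (197,208), brown bottle (570,92).
- **Go gate:** turquoise gate (227,282), pink gate (450,284).

I choose the red cylinder in the cradle and the grey plates.

```bash
cat > m.py <<'E'
from h import *
from scipy.optimize import least_squares
D={}
for n in('top','side'):
    f=np.load(n+'0.npz');p,d=f['p'],f['d'];D[n]=(p,cv2.cvtColor(p,cv2.COLOR_RGB2HSV).astype(int),pts(n,d),d)
def mask(n,lo,hi,box):
    h=D[n][1];m=np.all((h>=lo)&(h<=hi),-1)&(D[n][3]>0);b=np.zeros_like(m);b[box[1]:box[3],box[0]:box[2]]=1
    return m&b
def rect(P):
    r=cv2.minAreaRect(P[:,:2].astype(np.float32));return np.round(cv2.boxPoints(r),4).tolist(),np.round(r[0],4),np.round(r[1],4),round(r[2],2)
# plates
for nm,b in(('go',(275,115,338,195)),('nogo',(345,115,412,200))):
    P=D['top'][2];m=mask('top',(0,0,120),(179,60,255),b);Q=P[m];Q=Q[(Q[:,2]<.02)]
    mm=(m&(P[:,:,2]<.025)).astype(np.uint8);mm=cv2.morphologyEx(mm,cv2.MORPH_OPEN,np.ones((3,3)))
    Q=P[mm>0];print(nm,'plate z',np.median(Q[:,2]).round(4),rect(Q))
for nm,lo,hi,bt,bs in(('go',(40,60,30),(95,255,255),(280,140,335,165),(330,178,370,216)),('nogo',(0,120,60),(8,255,255),(358,145,405,170),(380,215,413,254)),('nogo2',(172,120,60),(179,255,255),(358,145,405,170),(380,215,413,254))):
    for n,b in(('top',bt),('side',bs)):
        m=mask(n,lo,hi,b).astype(np.uint8);k,l,s,c=cv2.connectedComponentsWithStats(m)
        for i in range(1,k):
            if s[i,4]<15:continue
            Q=D[n][2][l==i];zt=np.percentile(Q[:,2],90);T=Q[Q[:,2]>zt-.006]
            print(nm,n,s[i],'zt',zt.round(4),'mean top',T.mean(0).round(4),'mid',((T.min(0)+T.max(0))/2).round(4))
# board
P=D['top'][2];m=mask('top',(10,40,110),(28,170,255),(170,145,262,235));
for lo,hi in((.004,.02),(.04,.06)):
    Q=P[m&(P[:,:,2]>lo)&(P[:,:,2]<hi)];print('board',lo,len(Q),np.median(Q[:,2]),rect(Q))
# sleeve
A=[]
for n,b in(('top',(435,155,475,210)),('side',(395,238,460,300))):
    m=mask(n,(0,150,50),(6,255,255),b)|mask(n,(174,150,50),(179,255,255),b)
    m=cv2.erode(m.astype(np.uint8),np.ones((3,3)))>0;Q=D[n][2][m];print(n,len(Q),Q.mean(0));A.append(Q)
for Q in A+[np.vstack(A)]:
    def f(x):
        a=np.array([np.sin(x[2])*np.cos(x[3]),np.sin(x[2])*np.sin(x[3]),np.cos(x[2])])
        v=Q-[x[0],x[1],.09];return np.linalg.norm(v-np.outer(v@a,a),axis=1)-.026
    c=Q.mean(0);r=least_squares(f,[c[0],c[1],.7,2.8],loss='soft_l1',f_scale=.002)
    print('cyl at z=.09',r.x.round(4),'deg',np.degrees(r.x[2:]).round(1),'res',np.abs(r.fun).mean(), 'z',Q[:,2].min(),Q[:,2].max())
# cradle base
m=mask('top',(0,0,20),(179,90,95),(415,150,480,222));Q=P[m&(P[:,:,2]<.03)];print('cradle',len(Q),np.median(Q[:,2]),rect(Q))
c=np.hstack([cv2.resize(D['top'][0][145:225,410:490],(380,380)),cv2.resize(D['side'][0][225:325,380:480],(380,380))]);cv2.imwrite('pics/crop0.png',c[:,:,::-1])
# bystander heights near route
E
python3 m.py
```

```text
go plate z 0.0092 ([[0.49079999327659607, 0.16369999945163727], [0.49239999055862427, 0.031099999323487282], [0.6830000281333923, 0.0333000011742115], [0.6814000010490417, 0.16599999368190765]], array([0.5869, 0.0985]), array([0.1907, 0.1327]), 0.68)
nogo plate z 0.0094 ([[0.47360000014305115, -0.17679999768733978], [0.6646000146865845, -0.19990000128746033], [0.6805999875068665, -0.06790000200271606], [0.4896000027656555, -0.04479999840259552]], array([ 0.5771, -0.1223]), array([0.1329, 0.1924]), 83.11)
go top [317 147   8  11  48] zt 0.0563 mean top [0.5839 0.0546 0.0542] mid [0.5867 0.0551 0.0548]
go top [287 148   9  11  49] zt 0.0558 mean top [0.5819 0.1393 0.0536] mid [0.5843 0.14   0.0547]
go side [336 183  11  17 138] zt 0.0496 mean top [0.5853 0.1336 0.0485] mid [0.5876 0.1399 0.0484]
go side [355 196  10  17 136] zt 0.0506 mean top [0.585  0.048  0.0493] mid [0.5883 0.05   0.049 ]
nogo top [364 149  10  12  71] zt 0.0563 mean top [ 0.5789 -0.084   0.0544] mid [ 0.5794 -0.0835  0.0558]
nogo top [389 152  11  12  70] zt 0.0578 mean top [ 0.5701 -0.1584  0.0552] mid [ 0.5706 -
[... 916 characters left out ...]
90 [ 0.48055355 -0.31941595  0.10122596]
cyl at z=.09 [ 0.4863 -0.3194  0.722   2.6016] deg [ 41.4 149.1] res 0.0021298892959011892 z 0.0645970801098803 0.15699119388636085
cyl at z=.09 [ 0.4865 -0.3173  0.7157  2.6525] deg [ 41. 152.] res 0.013312004451186438 z 0.015027676755301034 0.14903305487944996
cyl at z=.09 [ 0.4864 -0.3175  0.7113  2.6454] deg [ 40.8 151.6] res 0.0102533427845913 z 0.015027676755301034 0.15699119388636085
cradle 591 0.009486300405449288 ([[0.384799987077713, -0.24269999563694], [0.39739999175071716, -0.32749998569488525], [0.5763999819755554, -0.30090001225471497], [0.5637999773025513, -0.21610000729560852]], array([ 0.4806, -0.2718]), array([0.181 , 0.0858]), 8.45)
```

View pics/crop0.png

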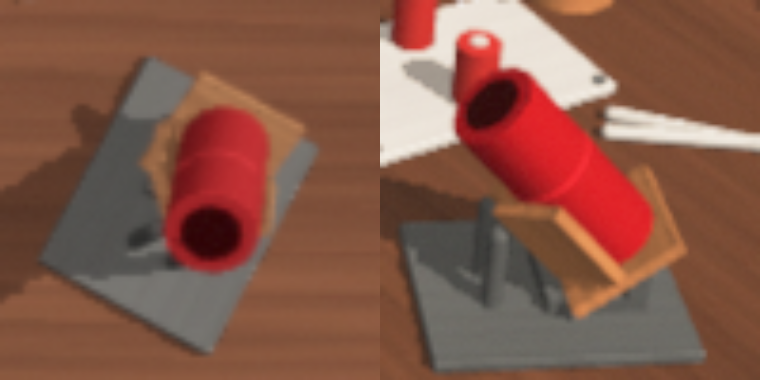

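The crop confirms it: the red closed-top cylinder with its band lies in the wooden vee, leaning towards the robot and slightly left. Its top disc is at about top-view pixel (454,194). Next I check the clearances for the can, amber sleeve and cradle rods, and work out the first shifts.

```bash
cat >> h.py <<'E'
from scipy.spatial.transform import Rotation as Ro
def tool(yaz,tilt=0):
    """tool orientation: z = down, tilted; y (closing) towards azimuth yaz (deg)"""
    c,s=np.cos(np.radians(yaz)),np.sin(np.radians(yaz));h=np.array([c,s,0]);z=np.array([0,0,1.]);t=np.radians(tilt)
    y=np.cos(t)*h+np.sin(t)*z;zz=np.sin(t)*h-np.cos(t)*z
    return Ro.from_matrix(np.stack([np.cross(y,zz),y,zz],1))
def rel(p0,R0,p1,R1):
    return np.round(np.r_[(R0.inv()*R1).as_rotvec(),R0.inv().apply(np.array(p1)-p0)],4).tolist()
def now():
    s=robot.read_state();return np.array(s['position']),Ro.from_quat(s['tcp_rot'])
E
cat > c.py <<'E'
from h import *
f=np.load('top0.npz');P=pts('top',f['d'])
for nm,b in(('can',(300,85,335,118)),('mould',(355,90,385,120)),('amber',(180,195,215,222)),('mug',(225,110,260,142))):
    Q=P[b[1]:b[3],b[0]:b[2]].reshape(-1,3);zt=np.percentile(Q[:,2],97);T=Q[Q[:,2]>zt-.008];print(nm,zt.round(3),T.min(0).round(3),T.max(0).round(3))
az=-28.5;az_r=np.radians(az);h=np.array([np.cos(az_r),np.sin(az_r),0]);t=np.radians(40)
a=-np.sin(t)*h+np.cos(t)*np.array([0,0,1]);foot=np.array([.4865,-.318,.09])-a*(.045/a[2]);print('a',a,'foot',foot)
for n in('top','side'): # obstacles under the grasp: cradle-frame points
    q=np.load(n+'0.npz');Q=pts(n,q['d']).reshape(-1,3)-foot;l=np.array([-h[1],h[0],0])
    s=Q@a;r=Q@np.cross(l,a);w=Q@l
    for s0 in(.06,.075,.09):
        m=(abs(s-s0)<.008)&(abs(w)<.015)&(abs(r)<.08)&(Q[:,2]>-.035);print(n,s0,np.round(np.histogram(r[m],np.arange(-.08,.081,.01))[0]))
p,R=now();p1=np.array([.45,.15,.28]);R1=tool(0);print('m1',rel(p,R,p1,R1))
R2=tool(az,40);pg=foot+.093*a;p2=pg+.09*a;print('m2',p2,rel(p1,R1,p2,R2));print('grasp tcp',pg)
E
python3 c.py
```

```text
can 0.089 [0.289 0.039 0.081] [0.755 0.091 1.305]
mould 0.067 [ 0.289 -0.117  0.059] [0.756 0.056 1.305]
amber 0.135 [0.289 0.056 0.127] [0.437 0.422 1.305]
mug 0.082 [0.289 0.056 0.074] [0.695 0.316 1.305]
a [-0.56489275  0.30671174  0.76604444] foot [ 0.51968368 -0.33601727  0.045     ]
top 0.06 [ 0  0  2  7  1  0  0  0  0  0 28  0  0  0  0  0]
top 0.075 [ 0  0  0  0  0  0  0  0  0  0 24  0  0  0  0  0]
top 0.09 [ 0  0  0  0  0  0  0  0  0  0 31  0  0  0  0  0]
side 0.06 [ 0  0  2 20 46  6  0  0  0  2 27  0  0  0  0  0]
side 0.075 [ 0  0  0  0  0  4  0  0  0  0 26  0  0  0  0  0]
side 0.09 [ 0  0  0  0  0  5  0  0  0  0 23  0  0  0  0  0]
m1 [-0.0019, 0.0012, 1.348, -0.4058, -0.3287, -0.058]
m2 [ 0.41630831 -0.27988902  0.18518613] [-0.6834, -0.1736, 0.4769, -0.4299, -0.0337, 0.0948]
grasp tcp [ 0.46714865 -0.30749308  0.11624213]
```

>>> servo_tool:
  motion:
    - [[0,0,0.13,-0.04,-0.033,-0.006,0.075],[0,0,0.26,-0.08,-0.066,-0.012,0.075],[0,0,0.39,-0.12,-0.098,-0.018,0.075],[0,0,0.52,-0.16,-0.131,-0.024,0.075],[0,0,0.65,-0.2,-0.164,-0.03,0.075],[0,0,0.78,-0.24,-0.197,-0.036,0.075],[0,0,0.91,-0.28,-0.23,-0.042,0.075],[0,0,1.04,-0.32,-0.262,-0.048,0.075],[0,0,1.17,-0.36,-0.295,-0.054,0.075],[0,0,1.3,-0.39,-0.32,-0.058,0.075],[0,0,1.348,-0.406,-0.329,-0.058,0.075],[0,0,1.348,-0.406,-0.329,-0.058,0.075]]
  grip_force: 35

```text
t: 1.3
position: [0.4521, 0.1476, 0.2802]
tcp_rot: [0.709, 0.705, -0.0, 0.0]
contact_force: [-0.7, -0.2, -0.3]
gripper_width: 0.797
finger_force: 0.0
```

```bash
python3 -c "
from h import *
p,R=now();az=-28.5
h=np.array([np.cos(np.radians(az)),np.sin(np.radians(az)),0]);t=np.radians(40)
a=-np.sin(t)*h+np.cos(t)*np.array([0,0,1]);foot=np.array([.4865,-.318,.09])-a*(.045/a[2])
print(p,rel(p,R,foot+.183*a,tool(az,40)),robot.read_state()['gripper_width'],robot.read_state()['joint_pos'].round(2))"
```

```text
[0.45209499 0.14759868 0.28022088] [-0.6834, -0.171, 0.4718, -0.4276, -0.0334, 0.0953] 0.7969428376450265 [ 0.13 -0.05  1.7  -0.    1.49  0.14]
```

>>> servo_tool:
  motion:
    - [[-0.062,-0.016,0.043,-0.039,-0.003,0.004,0.075],[-0.124,-0.031,0.086,-0.078,-0.006,0.009,0.075],[-0.186,-0.047,0.129,-0.117,-0.009,0.015,0.075],[-0.248,-0.062,0.172,-0.156,-0.012,0.022,0.075],[-0.31,-0.078,0.214,-0.195,-0.015,0.03,0.075],[-0.372,-0.093,0.257,-0.234,-0.018,0.04,0.075],[-0.434,-0.109,0.3,-0.273,-0.021,0.05,0.075],[-0.496,-0.124,0.343,-0.312,-0.024,0.06,0.075],[-0.558,-0.14,0.386,-0.351,-0.027,0.072,0.075],[-0.62,-0.155,0.429,-0.39,-0.03,0.084,0.075],[-0.683,-0.171,0.472,-0.428,-0.033,0.095,0.075],[-0.683,-0.171,0.472,-0.428,-0.033,0.095,0.075]]

```text
t: 2.5
position: [0.4148, -0.2785, 0.1821]
tcp_rot: [0.809, 0.48, 0.175, 0.291]
contact_force: [-0.4, 0.1, -0.6]
gripper_width: 0.799
finger_force: 0.0
```

```bash
python3 -c "
from h import *
p,R=now();az=-28.5
h=np.array([np.cos(np.radians(az)),np.sin(np.radians(az)),0]);t=np.radians(40)
a=-np.sin(t)*h+np.cos(t)*np.array([0,0,1]);foot=np.array([.4865,-.318,.09])-a*(.045/a[2])
print(p,rel(p,R,foot+.093*a,tool(az,40)))
pa,da=grab('side');pb,db=grab('top')
c=np.hstack([cv2.resize(pa[160:340,340:520],(400,400)),cv2.resize(pb[120:240,390:510],(400,400))]);cv2.imwrite('pics/pre.png',c[:,:,::-1])"
```

```text
[ 0.41477857 -0.27849576  0.18208965] [-0.0051, -0.0024, -0.0026, -0.0007, 0.004, 0.0889]
```

View pics/pre.png

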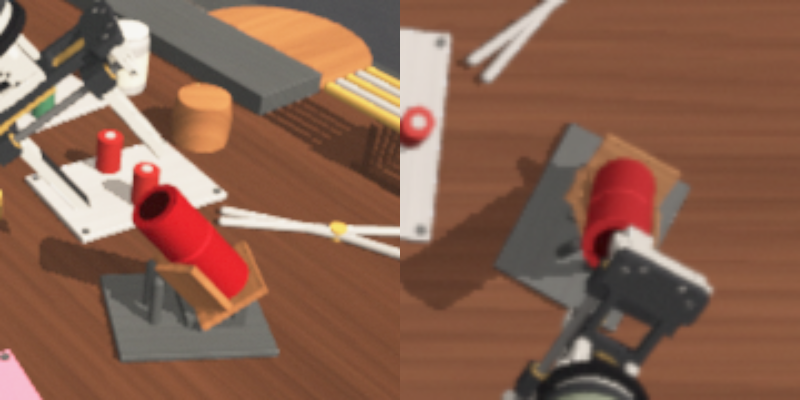

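Pre-grasp view: side view shows the fingers lined up ahead of the sleeve top (crop 155,205). In the top view the upper finger (crop 655,270) looks slightly right of the sleeve, possibly parallax, so I check by casting rays at the top disc.

```bash
python3 -c "
from h import *
az=-28.5
h=np.array([np.cos(np.radians(az)),np.sin(np.radians(az)),0]);t=np.radians(40)
a=-np.sin(t)*h+np.cos(t)*np.array([0,0,1]);foot=np.array([.4865,-.318,.09])-a*(.045/a[2])
print('pred top',foot+.12*a)
for n,b,er in(('top',(435,178,475,210),.0),('side',(398,240,425,268),0)):
    f=np.load(n+'0.npz');g=cv2.cvtColor(f['p'],cv2.COLOR_RGB2HSV).astype(int)[b[1]:b[3],b[0]:b[2]]
    m=((g[...,2]<75)&((g[...,0]<12)|(g[...,0]>168))&(g[...,1]>120)).astype(np.uint8)
    k,l,s,c=cv2.connectedComponentsWithStats(m);i=1+s[1:,4].argmax();u,v=c[i]+[b[0],b[1]]
    P=pts(n,f['d'])[b[1]:b[3],b[0]:b[2]][l==i]
    print(n,u,v,s[i],ray(n,u,v,.137).round(4),'depth',np.median(P,0).round(4))
"
```

```text
pred top [ 0.45189655 -0.29921186  0.13692533]
top 453.78125 193.67708333333334 [13 11 12 10 96] [ 0.4514 -0.2991  0.137 ] depth [ 0.4507 -0.2986  0.1388]
side 408.8378378378378 252.0 [  5   6  13  13 111] [ 0.451  -0.2998  0.137 ] depth [ 0.4524 -0.2975  0.135 ]
```

The prediction matches within 1 mm in both views, so I go in and close.

>>> servo_tool:
  motion:
    - [[-0.005,-0.002,-0.003,-0.001,0.003,0.015,0.075],[-0.005,-0.002,-0.003,-0.001,0.004,0.035,0.075],[-0.005,-0.002,-0.003,-0.001,0.004,0.055,0.075],[-0.005,-0.002,-0.003,-0.001,0.004,0.075,0.075],[-0.005,-0.002,-0.003,-0.001,0.004,0.089,0.075],[-0.005,-0.002,-0.003,-0.001,0.004,0.089,0.075],[-0.005,-0.002,-0.003,-0.001,0.004,0.089,0.045],[-0.005,-0.002,-0.003,-0.001,0.004,0.089,0.045],[-0.005,-0.002,-0.003,-0.001,0.004,0.089,0.045],[-0.005,-0.002,-0.003,-0.001,0.004,0.089,0.045],[-0.005,-0.002,-0.003,-0.001,0.004,0.089,0.045],[-0.005,-0.002,-0.003,-0.001,0.004,0.089,0.045]]
  grip_force: 35

```text
t: 3.8
position: [0.469, -0.3057, 0.119]
tcp_rot: [0.805, 0.484, 0.176, 0.294]
contact_force: [-6.2, 4.1, 1.6]
gripper_width: 0.555
finger_force: 34.8
```

```bash
python3 -c "
from h import *
p,R=now()
print(rel(p,R,[.46,-.04,.225],tool(.8,0)), rel(p,R,[.511,.097,.17],tool(.8,0)))"
```

```text
[0.6845, 0.1779, -0.4825, 0.23, -0.0332, -0.167] [0.6845, 0.1779, -0.4825, 0.375, -0.0834, -0.1377]
```

>>> servo_tool:
  motion:
    - [[0,0,0,0,0,-0.015,0.045],[0,0,0,0,0,-0.04,0.045],[0,0,0,0,0,-0.07,0.045],[0,0,0,0,0,-0.1,0.045],[0.085,0.022,-0.06,0.02,-0.003,-0.115,0.045],[0.171,0.044,-0.121,0.05,-0.007,-0.125,0.045],[0.257,0.067,-0.181,0.08,-0.011,-0.135,0.045],[0.342,0.089,-0.241,0.11,-0.015,-0.145,0.045],[0.428,0.111,-0.302,0.14,-0.02,-0.15,0.045],[0.513,0.133,-0.362,0.17,-0.025,-0.156,0.045],[0.599,0.156,-0.422,0.2,-0.029,-0.162,0.045],[0.6845,0.178,-0.4825,0.23,-0.033,-0.167,0.045]]

```text
t: 5.0
position: [0.4614, -0.04, 0.2257]
tcp_rot: [0.702, 0.712, -0.001, 0.0]
contact_force: [0.2, -0.1, -3.3]
gripper_width: 0.547
finger_force: 35.0
```

```bash
python3 -c "
from h import *
p,R=now()
print(p,rel(p,R,[.511,.097,.16],tool(.8,0)), robot.read_state()['contact_force'],robot.read_state()['gripper_width'])"
```

```text
[ 0.46142334 -0.04004861  0.22568985] [-0.0008, 0.0019, 0.0009, 0.1364, 0.0517, 0.0654] [ 0.24482166 -0.12340071 -3.3173078 ] 0.5472934681113134
```

>>> servo_tool:
  motion:
    - [[0,0.002,0,0.03,0.011,0.01,0.045],[0,0.002,0.001,0.07,0.026,0.025,0.045],[0,0.002,0.001,0.105,0.04,0.045,0.045],[0,0.002,0.001,0.13,0.05,0.06,0.045],[0,0.002,0.001,0.1364,0.0517,0.065,0.045],[0,0.002,0.001,0.1364,0.0517,0.065,0.045],[0,0.002,0.001,0.1364,0.0517,0.065,0.045]]

```text
t: 5.7
position: [0.5112, 0.0948, 0.1604]
tcp_rot: [0.703, 0.711, 0.0, 0.001]
contact_force: [0.1, -0.3, -2.7]
gripper_width: 0.553
finger_force: 35.0
```

```bash
cat > chk.py <<'E'
import sys
from h import *
from scipy.optimize import least_squares
p,R=now();print('tcp',p.round(4),R.as_matrix()[:,2].round(4))
img,d=grab('side');np.savez('side1.npz',p=img,d=d);pb,db=grab('top');np.savez('top1.npz',p=pb,d=db)
g=cv2.cvtColor(img,cv2.COLOR_RGB2HSV).astype(int);m=((g[...,0]<7)|(g[...,0]>173))&(g[...,1]>150)&(g[...,2]>50)&(d>0)
P=pts('side',d);m&=(np.linalg.norm(P[:,:,:2]-p[:2],axis=2)<.06)
m=cv2.erode(m.astype(np.uint8),np.ones((3,3)))>0
Q=P[m];print(len(Q),'z',Q[:,2].min(),Q[:,2].max())
def f(x):
    a=np.array([x[2],x[3],1]);a/=np.linalg.norm(a);v=Q-[x[0],x[1],p[2]];return np.linalg.norm(v-np.outer(v@a,a),axis=1)-.026
r=least_squares(f,[p[0],p[1],0,0],loss='soft_l1',f_scale=.001);print('axis at tcp height',r.x.round(4),'minus tcp',(r.x[:2]-p[:2]).round(4),'tilt deg',np.degrees(r.x[2:]).round(1))
v,u=np.where(m);print('px',u.min(),u.max(),v.min(),v.max())
s=sys.argv[1] if len(sys.argv)>1 else None
if s:
    cu,cv_=int(u.mean()),int(v.mean());a,b=max(cv_-75,0),max(cu-75,0)
    c=np.hstack([cv2.resize(img[a:a+150,b:b+150],(400,400)),cv2.resize(pb[90:240,250:400],(400,400))]);cv2.imwrite('pics/'+s,c[:,:,::-1]);print('crop origin',b,a)
E
python3 chk.py go1.png
```

```text
tcp [0.5112 0.0948 0.1604] [ 1.8e-03 -7.0e-04 -1.0e+00]
637 z 0.07048572168056078 0.18650303174455918
axis at tcp height [ 0.5116  0.0918 -0.0177  0.0508] minus tcp [ 0.0004 -0.0031] tilt deg [-1.   2.9]
px 321 337 153 198
crop origin 254 100
```

View pics/go1.png

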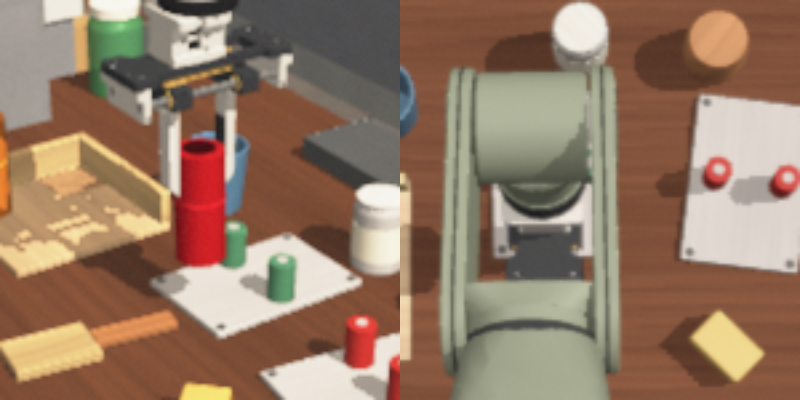

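The side crop shows the sleeve hanging almost upright in front of the green posts (posts at crop 235,245 and 282,278). In the top view the arm hides the go gate. I lower it and fit the posts the same way as the sleeve.

>>> servo_tool:
  motion:
    - [[0,0.002,0,0.001,0,0.015,0.045],[0,0.002,0,0.0015,0,0.035,0.045],[0,0.002,0,0.002,0,0.047,0.045],[0,0.002,0,0.002,0,0.053,0.045],[0,0.002,0,0.002,0,0.056,0.045],[0,0.002,0,0.002,0,0.058,0.045],[0,0.002,0,0.002,0,0.058,0.045]]

```text
t: 6.5
position: [0.5119, 0.0975, 0.1033]
tcp_rot: [0.703, 0.711, 0.001, 0.0]
contact_force: [-1.0, -0.9, 0.2]
gripper_width: 0.548
finger_force: 35.0
```

```bash
cat > posts.py <<'E'
from h import *
from scipy.optimize import least_squares
for n in('side','top'):
    f=np.load(n+'0.npz');P=pts(n,f['d']);g=cv2.cvtColor(f['p'],cv2.COLOR_RGB2HSV).astype(int)
    for nm,c,m in(('go+',(.586,.141),(g[...,0]>40)&(g[...,0]<95)&(g[...,1]>60)),('go-',(.586,.054),(g[...,0]>40)&(g[...,0]<95)&(g[...,1]>60)),('no+',(.58,-.084),((g[...,0]<7)|(g[...,0]>173))&(g[...,1]>120)),('no-',(.571,-.159),((g[...,0]<7)|(g[...,0]>173))&(g[...,1]>120))):
        Q=P[m&(np.linalg.norm(P[:,:,:2]-c,axis=2)<.028)&(P[:,:,2]>.012)&(f['d']>0)];s=Q[Q[:,2]<.045]
        t=Q[Q[:,2]>.048]
        if len(s)>20:
            r=least_squares(lambda x:np.linalg.norm(s[:,:2]-x,axis=1)-.015,c,loss='soft_l1',f_scale=.001);print(n,nm,len(s),r.x.round(4),end=' ')
        if len(t)>5: print(n,nm,'top',cv2.minEnclosingCircle(t[:,:2].astype(np.float32)),end='')
        print()
E
python3 posts.py; python3 chk.py
```

```text
side go+ 86 [0.5893 0.1399] side go+ top ((0.588690996170044, 0.13884061574935913), 0.014601229690015316)
side go- 97 [0.5903 0.0538] side go- top ((0.5866529941558838, 0.05002140998840332), 0.013950949534773827)
side no+ 115 [ 0.5831 -0.0861] side no+ top ((0.5827658176422119, -0.08623845130205154), 0.015277445316314697)
side no- 84 [ 0.5739 -0.1605] side no- top ((0.5717051029205322, -0.16062742471694946), 0.017105447128415108)
top go+ top ((0.584497332572937, 0.1402832418680191), 0.013409879058599472)
top go- top ((0.5859593749046326, 0.05378362163901329), 0.013617348857223988)
top no+ top ((0.5792752504348755, -0.08403655141592026), 0.014032375067472458)
top no- top ((0.5706904530525208, -0.15891265869140625), 0.014187127351760864)
tcp [0.5119 0.0975 0.1033] [ 0.0025  0.0016 -1.    ]
594 z 0.011740812010142432 0.13096972488118774
axis at tcp height [ 0.5129  0.0942 -0.0059  0.0458] minus tcp [ 0.001  -0.0033] tilt deg [-0.3  2.6]
px 321 336 172 215
```

```bash
cat > tilt.py <<'E'
from h import *
import sys
def proj(n,X):
    m=robot.camera_model(n);K=np.array(m['intrinsics']);T=np.array(m['T']);c=T[:3,:3].T@(np.array(X)-T[:3,3])
    return np.array([K[0,2]+K[0,0]*c[0]/-c[2],K[1,2]-K[1,1]*c[1]/-c[2]])
f=np.load('side1.npz');g=cv2.cvtColor(f['p'],cv2.COLOR_RGB2HSV).astype(int)
p,R=now();m=((g[...,0]<7)|(g[...,0]>173))&(g[...,1]>110)&(g[...,2]>40)
h=float(sys.argv[1])  # foot below tcp
fo=proj('side',[p[0],p[1],p[2]-h]);tp=proj('side',[p[0],p[1],p[2]-h+.12]);print('pred foot px',fo.round(1),'top',tp.round(1))
for v in range(int(tp[1])+8,int(fo[1])+8,3):
    u=np.where(m[v,int(fo[0])-22:int(fo[0])+22])[0]+int(fo[0])-22
    if len(u): print(v,u.min(),u.max(),len(u),'mid',(u.min()+u.max())/2,'pred',round(float(np.interp(v,[tp[1],fo[1]],[tp[0],fo[0]])),2))
E
python3 tilt.py .0946
```

```text
pred foot px [327.1 211.5] top [327.1 173.3]
181 322 337 16 mid 329.5 pred 327.07
184 322 337 16 mid 329.5 pred 327.07
187 322 337 16 mid 329.5 pred 327.07
190 322 337 16 mid 329.5 pred 327.07
193 319 337 19 mid 328.0 pred 327.07
196 319 337 19 mid 328.0 pred 327.07
199 319 337 19 mid 328.0 pred 327.07
202 320 337 18 mid 328.5 pred 327.07
205 320 337 18 mid 328.5 pred 327.07
208 320 337 18 mid 328.5 pred 327.07
211 320 337 18 mid 328.5 pred 327.06
214 320 336 17 mid 328.0 pred 327.06
217 323 327 3 mid 325.0 pred 327.06
```

>>> servo_tool:
  motion:
    - [[0,0,0,0,0.005,0,0.045],[0,0,0,0,0.015,0,0.045],[0,0,0,0,0.025,0,0.045],[0,0,0,-0.0005,0.035,0,0.045],[0,0,0,-0.0005,0.043,0,0.045],[0,0,0,-0.0005,0.049,0,0.045],[0,0,0,-0.0005,0.054,0,0.045]]

```text
t: 7.3
position: [0.5655, 0.0981, 0.1031]
tcp_rot: [0.703, 0.711, 0.001, -0.001]
contact_force: [-4.7, -0.4, 6.3]
gripper_width: 0.549
finger_force: 35.0
```

```bash
python3 chk.py
```

```text
tcp [0.5655 0.0981 0.1031] [ 2.0e-04  2.4e-03 -1.0e+00]
565 z 0.011494282447675475 0.128838234695261
axis at tcp height [ 0.5661  0.0951 -0.0162  0.0528] minus tcp [ 0.0006 -0.003 ] tilt deg [-0.9  3. ]
px 337 352 167 210
```

>>> servo_tool:
  motion:
    - [[0,0,0,0,0.004,-0.001,0.045],[0,0,0,0,0.008,-0.001,0.045],[0,0,0,-0.0005,0.012,-0.001,0.045],[0,0,0,-0.0005,0.016,-0.001,0.045],[0,0,0,-0.0005,0.02,-0.001,0.045]]

```text
t: 7.9
position: [0.582, 0.0988, 0.103]
tcp_rot: [0.703, 0.711, -0.001, -0.004]
contact_force: [-8.7, 3.4, 7.6]
gripper_width: 0.55
finger_force: 35.0
```

Contact with the −y post; I ease 2 mm to +y and go on.

>>> servo_tool:
  motion:
    - [[0,0,0,0.0015,0,-0.0005,0.045],[0,0,0,0.0025,0.001,-0.0005,0.045],[0,0,0,0.0025,0.005,-0.0005,0.045],[0,0,0,0.0025,0.01,-0.0005,0.045]]

```text
t: 8.3
position: [0.5959, 0.1001, 0.1032]
tcp_rot: [0.703, 0.711, 0.001, 0.0]
contact_force: [-0.1, 0.1, -2.5]
gripper_width: 0.551
finger_force: 35.0
```

>>> servo_tool:
  motion:
    - [[0,0,0,0,0.006,0.0003,0.045],[0,0,0,0,0.014,0.0005,0.045],[0,0,0,0,0.022,0.0005,0.045],[0,0,0,0,0.03,0.0005,0.045],[0,0,0,0,0.038,0.0005,0.045],[0,0,0,0,0.044,0.0005,0.045],[0,0,0,0,0.046,0.0005,0.045],[0,0,0,0,0.046,0.0005,0.045],[0,0,0,0,0.046,0.0005,0.045]]

```text
t: 9.2
position: [0.6413, 0.1007, 0.1032]
tcp_rot: [0.703, 0.711, 0.001, -0.0]
contact_force: [0.6, 0.5, -2.5]
gripper_width: 0.547
finger_force: 35.0
```

```bash
python3 chk.py go2.png; python3 tilt.py .0946; python3 -c "
from h import *
p,R=now();p1=p+[0,0,.09];yz=-6.9;g=np.array([.576,-.121]);u=np.array([np.cos(np.radians(yz)),np.sin(np.radians(yz))])
q=g-.08*u;print(q,rel(p,R,[q[0]-.01,-.03,.195],tool(yz)),rel(p,R,[*q,.165],tool(yz)))"
```

```text
tcp [0.6413 0.1007 0.1032] [ 0.0016  0.0019 -1.    ]
500 z 0.015026029857135303 0.1306379098026057
axis at tcp height [ 0.6415  0.0981 -0.0153  0.049 ] minus tcp [ 0.0002 -0.0026] tilt deg [-0.9  2.8]
px 358 374 161 202
crop origin 291 105
pred foot px [363.4 198.5] top [365.1 161.4]
169 360 374 15 mid 367.0 pred 364.73
172 360 374 15 mid 367.0 pred 364.6
175 360 375 16 mid 367.5 pred 364.46
178 360 375 16 mid 367.5 pred 364.33
181 357 374 18 mid 365.5 pred 364.2
184 357 374 18 mid 365.5 pred 364.06
187 357 374 18 mid 365.5 pred 363.93
190 357 374 18 mid 365.5 pred 363.8
193 357 374 18 mid 365.5 pred 363.66
196 365 373 9 mid 369.0 pred 363.53
199 365 373 9 mid 369.0 pred 363.42
202 365 371 7 mid 368.0 pred 363.42
[ 0.49657941 -0.11138905] [0.0011, -0.002, 0.1325, -0.1287, -0.1559, -0.0923] [0.0011, -0.002, 0.1325, -0.2103, -0.1469, -0.0624]
```

View pics/go2.png

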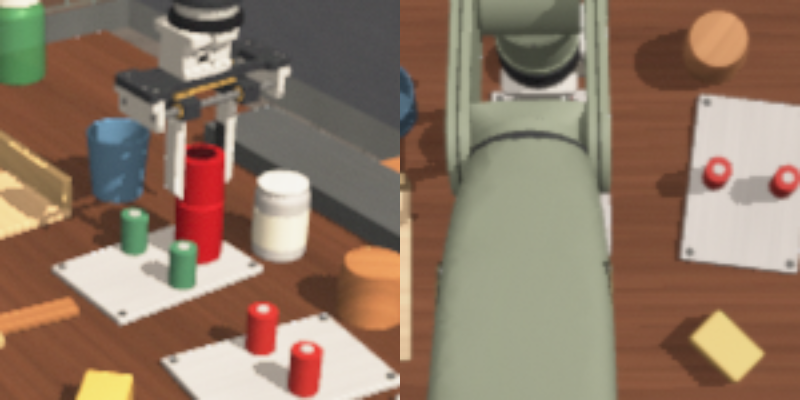

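The sleeve stands behind the green posts (crop 200,210; posts at 135,230 and 182,265) and clear of the can. I lift it over to the front of the no-go gate.

>>> servo_tool:
  motion:
    - [[0,0,0,0,0,-0.015,0.045],[0,0,0,0,0,-0.045,0.045],[0,0,0,0,0,-0.075,0.045],[0,0,0.02,-0.02,-0.014,-0.092,0.045],[0,0,0.04,-0.055,-0.038,-0.092,0.045],[0,0,0.06,-0.09,-0.063,-0.092,0.045],[0,0,0.08,-0.125,-0.087,-0.09,0.045],[0,0,0.1,-0.155,-0.108,-0.085,0.045],[0,0,0.12,-0.185,-0.129,-0.075,0.045],[0,-0.002,0.1325,-0.205,-0.145,-0.065,0.045],[0,-0.002,0.1325,-0.208,-0.147,-0.06,0.045],[0,-0.002,0.1325,-0.208,-0.147,-0.06,0.045]]

```text
t: 10.5
position: [0.4961, -0.1092, 0.1628]
tcp_rot: [0.749, 0.663, 0.001, 0.0]
contact_force: [1.1, 1.5, -3.8]
gripper_width: 0.547
finger_force: 35.0
```

```bash
python3 -c "
from h import *
p,R=now();yz=-6.9;g=np.array([.577,-.119]);u=np.array([np.cos(np.radians(yz)),np.sin(np.radians(yz))]);q=g-.075*u
print(p,q,rel(p,R,[*q,.1025],tool(yz)))"
```

```text
[ 0.49611648 -0.10922283  0.16279523] [ 0.5025432  -0.10998974] [0.0009, -0.0008, -0.0016, -0.0, 0.0064, 0.0603]
```

Lower to the no-go plate.

>>> servo_tool:
  motion:
    - [[0,0,0,0,0.002,0.015,0.045],[0,0,0,0,0.004,0.035,0.045],[0,0,0,0,0.006,0.048,0.045],[0,0,0,0,0.006,0.055,0.045],[0,0,0,0,0.006,0.059,0.045],[0,0,0,0,0.006,0.061,0.045],[0,0,0,0,0.006,0.061,0.045]]

```text
t: 11.2
position: [0.5032, -0.1097, 0.103]
tcp_rot: [0.748, 0.663, 0.001, 0.0]
contact_force: [-2.9, 0.8, 1.7]
gripper_width: 0.546
finger_force: 35.0
```

```bash
python3 chk.py
```

```text
tcp [ 0.5032 -0.1097  0.103 ] [ 1.6e-03  1.0e-04 -1.0e+00]
809 z 0.013675252232890123 0.12968677465156586
axis at tcp height [ 0.5035 -0.1126  0.002   0.0309] minus tcp [ 0.0003 -0.0029] tilt deg [0.1 1.8]
px 362 381 206 254
```

>>> servo_tool:
  motion:
    - [[0,0,0,0,0.006,-0.0005,0.045],[0,0,0,0,0.014,-0.0005,0.045],[0,0,0,0,0.022,-0.0005,0.045],[0,0,0,0,0.03,-0.0005,0.045],[0,0,0,0,0.038,-0.0005,0.045],[0,0,0,0,0.044,-0.0005,0.045],[0,0,0,0,0.048,-0.0005,0.045],[0,0,0,0,0.048,-0.0005,0.045]]

```text
t: 12.1
position: [0.5517, -0.1162, 0.103]
tcp_rot: [0.748, 0.663, 0.001, 0.001]
contact_force: [-2.4, -0.5, 5.5]
gripper_width: 0.547
finger_force: 35.0
```

>>> servo_tool:
  motion:
    - [[0,0,0,0,0.002,-0.0005,0.045],[0,0,0,0,0.004,-0.0005,0.045],[0,0,0,0,0.006,-0.0005,0.045],[0,0,0,0,0.006,-0.0005,0.045]]

```text
t: 12.5
position: [0.5565, -0.1165, 0.103]
tcp_rot: [0.748, 0.663, 0.0, 0.0]
contact_force: [-3.6, 0.6, 4.9]
gripper_width: 0.549
finger_force: 35.0
```

>>> servo_tool:
  motion:
    - [[0,0,0,0,0.002,0,0.045],[0,0,0,0,0.003,0,0.045],[0,0,0,0,0.004,0,0.045],[0,0,0,0,0.004,0,0.045]]

```text
t: 12.9
position: [0.5587, -0.1168, 0.103]
tcp_rot: [0.748, 0.663, -0.001, -0.001]
contact_force: [-7.2, 0.3, 8.6]
gripper_width: 0.551
finger_force: 35.0
```

>>> servo_tool:
  motion:
    - [[0,0,0,0,0.002,0,0.045],[0,0,0,0,0.004,0,0.045],[0,0,0,0,0.004,0,0.045],[0,0,0,0,0.004,0,0.045]]

```text
t: 13.3
position: [0.5603, -0.1167, 0.103]
tcp_rot: [0.748, 0.663, -0.003, -0.004]
contact_force: [-12.9, 1.5, 13.5]
gripper_width: 0.552
finger_force: 35.1
```

```bash
python3 chk.py no.png; python3 tilt.py .0946|head -12
```

```text
tcp [ 0.5603 -0.1167  0.103 ] [-0.0088  0.0016 -1.    ]
860 z 0.013649868776603902 0.12982733629690457
axis at tcp height [ 0.5579 -0.1174 -0.0751  0.143 ] minus tcp [-0.0023 -0.0007] tilt deg [-4.3  8.2]
px 382 408 200 252
crop origin 318 152
pred foot px [389.2 243.2] top [392.5 202.4]
210 386 403 18 mid 394.5 pred 391.86
213 386 402 17 mid 394.0 pred 391.61
216 385 402 18 mid 393.5 pred 391.37
219 385 403 19 mid 394.0 pred 391.13
222 381 402 20 mid 391.5 pred 390.89
225 381 401 21 mid 391.0 pred 390.65
228 381 401 21 mid 391.0 pred 390.41
231 381 401 21 mid 391.0 pred 390.17
234 381 409 25 mid 395.0 pred 389.93
237 381 410 29 mid 395.5 pred 389.69
240 381 410 30 mid 395.5 pred 389.45
```

View pics/no.png

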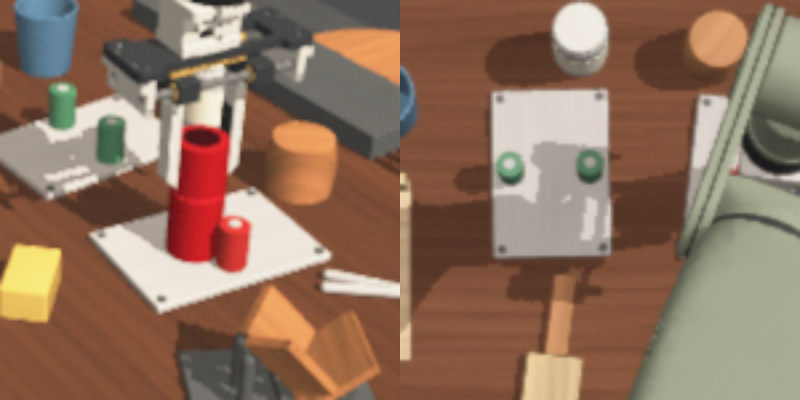

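The sleeve (crop 195,200) bears on the red post (crop 232,245) at about 17 mm before the post line. I take some weight off the plate to confirm the load is on the posts and not friction.

>>> servo_tool:
  motion:
    - [[0,0,0,0,0.001,-0.001,0.045],[0,0,0,0,0.002,-0.002,0.045],[0,0,0,0,0.002,-0.002,0.045],[0,0,0,0,0.002,-0.002,0.045]]

```text
t: 13.8
position: [0.5622, -0.1161, 0.1031]
tcp_rot: [0.748, 0.663, -0.002, -0.004]
contact_force: [-9.5, 2.0, 5.4]
gripper_width: 0.55
finger_force: 35.0
```

Post load confirmed (about 6 N). Back off and lift.

>>> servo_tool:
  motion:
    - [[0,0,0,0,-0.006,-0.001,0.045],[0,0,0,0,-0.018,-0.003,0.045],[0,0,0,0,-0.03,-0.01,0.045],[0,0,0,0,-0.03,-0.03,0.045],[0,0,0,0,-0.03,-0.06,0.045],[0,0,0,0,-0.03,-0.085,0.045],[0,0,0,0,-0.03,-0.095,0.045]]

```text
t: 14.5
position: [0.5381, -0.1148, 0.2027]
tcp_rot: [0.748, 0.663, 0.002, 0.004]
contact_force: [0.6, -0.8, -2.4]
gripper_width: 0.549
finger_force: 35.0
```

```bash
python3 -c "
from h import *
p,R=now();print(p,rel(p,R,[.52,.402,.17],tool(46.2)))"
```

```text
[ 0.53809969 -0.11477992  0.20267364] [0.0066, 0.0053, -0.9271, 0.5109, -0.0805, 0.0312]
```

>>> servo_tool:
  motion:
    - [[0,0,-0.06,0.03,-0.005,0,0.045],[0,0,-0.14,0.075,-0.012,0,0.045],[0,0,-0.23,0.12,-0.019,0,0.045],[0.002,0.002,-0.32,0.17,-0.027,0,0.045],[0.002,0.002,-0.41,0.22,-0.035,0,0.045],[0.003,0.003,-0.5,0.27,-0.043,0,0.045],[0.004,0.004,-0.6,0.32,-0.05,0,0.045],[0.005,0.005,-0.69,0.37,-0.058,0.002,0.045],[0.006,0.005,-0.78,0.42,-0.066,0.008,0.045],[0.007,0.005,-0.86,0.465,-0.073,0.016,0.045],[0.007,0.005,-0.91,0.495,-0.078,0.025,0.045],[0.007,0.005,-0.927,0.511,-0.0805,0.031,0.045]]

```text
t: 15.7
position: [0.5163, 0.4054, 0.1663]
tcp_rot: [0.371, 0.929, -0.001, -0.004]
contact_force: [0.4, -1.2, -4.3]
gripper_width: 0.547
finger_force: 35.0
```

```bash
python3 -c "
from h import *
p,R=now();print(p,rel(p,R,[.52,.402,.1035],tool(46.2)))"; python3 chk.py bd1.png
```

```text
[0.51630653 0.40535668 0.16626483] [-0.0048, -0.0074, 0.0038, -0.0055, 0.0004, 0.0627]
tcp [0.5163 0.4054 0.1663] [-0.0087  0.0016 -1.    ]
372 z 0.07601788597158143 0.19133615394001502
axis at tcp height [ 0.5155  0.4023 -0.0842  0.0195] minus tcp [-0.0008 -0.003 ] tilt deg [-4.8  1.1]
px 270 284 115 154
crop origin 202 63
```

View pics/bd1.png

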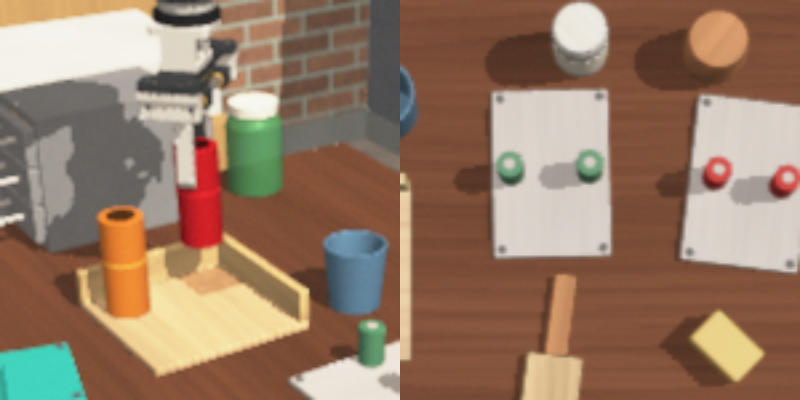

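Side crop: the sleeve hangs over the cork corner (cork at crop 210,278), clear of the amber sleeve (crop 125,260). Top view: both gates undisturbed. Lower now.

>>> servo_tool:
  motion:
    - [[-0.005,-0.007,0.004,-0.005,0,0.015,0.045],[-0.005,-0.007,0.004,-0.005,0,0.033,0.045],[-0.005,-0.007,0.004,-0.005,0,0.047,0.045],[-0.005,-0.007,0.004,-0.005,0,0.055,0.045],[-0.005,-0.007,0.004,-0.005,0,0.059,0.045],[-0.005,-0.007,0.004,-0.005,0,0.061,0.045],[-0.005,-0.007,0.004,-0.005,0,0.061,0.045]]

```text
t: 16.5
position: [0.5215, 0.3997, 0.108]
tcp_rot: [0.375, 0.927, 0.001, 0.001]
contact_force: [-0.3, 0.3, -4.2]
gripper_width: 0.549
finger_force: 35.0
```

```bash
python3 chk.py; python3 -c "
from h import *
print(robot.read_state()['contact_force'])"
```

```text
tcp [0.5215 0.3997 0.108 ] [ 0.0024  0.0012 -1.    ]
357 z 0.014983950580214511 0.13453032274950627
axis at tcp height [ 0.5204  0.3965 -0.0974  0.0179] minus tcp [-0.0011 -0.0033] tilt deg [-5.6  1. ]
px 273 287 133 171
[-0.53534191  0.08065727 -3.34966792]
```

>>> servo_tool:
  motion:
    - [[0,0,0,0,0,0.002,0.045],[0,0,0,0,0,0.004,0.045],[0,0,0,0,0,0.005,0.045],[0,0,0,0,0,0.005,0.045]]

```text
t: 17.0
position: [0.5219, 0.4, 0.1051]
tcp_rot: [0.375, 0.927, 0.001, 0.001]
contact_force: [-1.6, -2.1, 5.7]
gripper_width: 0.547
finger_force: 35.0
```

>>> servo_tool:
  motion:
    - [[0,0,0,0,0.004,-0.001,0.045],[0,0,0,0,0.008,-0.001,0.045],[0,0,0,0,0.012,-0.001,0.045],[0,0,0,0,0.015,-0.001,0.045],[0,0,0,0,0.015,-0.001,0.045]]

```text
t: 17.5
position: [0.5319, 0.4106, 0.1051]
tcp_rot: [0.375, 0.927, 0.001, 0.001]
contact_force: [-2.6, -3.2, 6.1]
gripper_width: 0.55
finger_force: 35.0
```

>>> servo_tool:
  motion:
    - [[0,0,0,0,0.002,-0.0005,0.045],[0,0,0,0,0.004,-0.0005,0.045],[0,0,0,0,0.006,-0.0005,0.045],[0,0,0,0,0.006,-0.0005,0.045]]

```text
t: 17.9
position: [0.5348, 0.4137, 0.1051]
tcp_rot: [0.375, 0.927, -0.001, -0.0]
contact_force: [-5.4, -5.1, 8.7]
gripper_width: 0.548
finger_force: 35.0
```

>>> servo_tool:
  motion:
    - [[0,0,0,0,0.002,-0.0005,0.045],[0,0,0,0,0.004,-0.001,0.045],[0,0,0,0,0.004,-0.001,0.045],[0,0,0,0,0.004,-0.001,0.045]]

```text
t: 18.3
position: [0.5354, 0.4145, 0.1052]
tcp_rot: [0.375, 0.927, -0.005, -0.002]
contact_force: [-8.6, -9.1, 10.9]
gripper_width: 0.547
finger_force: 35.0
```

Both fences now push back about equally (8.6 and 9.1 N), so it's home. I ease off and release.

>>> servo_tool:
  motion:
    - [[0.0,0,0,0,-0.001,0,0.045],[0,0,0,0,-0.002,0,0.045],[0,0,0,0,-0.003,0,0.045],[0,0,0,0,-0.003,0,0.054],[0,0,0,0,-0.003,0,0.058],[0,0,0,0,-0.003,0,0.065],[0,0,0,0,-0.003,0,0.075],[0,0,0,0,-0.003,0,0.08],[0,0,0,0,-0.003,0,0.08]]

```text
t: 19.2
position: [0.5367, 0.4158, 0.1052]
tcp_rot: [0.375, 0.927, 0.001, 0.001]
contact_force: [0.5, 0.2, 0.0]
gripper_width: 0.848
finger_force: 0.0
```

```bash
python3 chk.py; python3 -c "
from h import *
s=robot.read_state();print(s['contact_force'],s['gripper_width'],s['finger_force'])"
```

```text
tcp [0.5367 0.4158 0.1052] [ 0.0023  0.0015 -1.    ]
352 z 0.014439286274070096 0.13043227382183975
axis at tcp height [ 0.5334  0.4089 -0.0946 -0.0031] minus tcp [-0.0033 -0.0069] tilt deg [-5.4 -0.2]
px 275 288 132 169
[-0.50192508 -0.12393205 -0.76963003] 0.8523673683761639 0.0
```

>>> servo_tool:
  motion:
    - [[0,0,0,0,0,-0.01,0.08],[0,0,0,0,0,-0.03,0.08],[0,0,0,0,0,-0.06,0.08],[0,0,0,0,0,-0.1,0.08],[0.0,0,0,0,-0.03,-0.14,0.08],[0,0,0,0,-0.07,-0.16,0.08],[0,0,0,0.04,-0.1,-0.16,0.08],[0,0,0,0.08,-0.12,-0.16,0.08],[0,0,0,0.12,-0.14,-0.16,0.08]]

```text
t: 20.2
position: [0.3514, 0.398, 0.2664]
tcp_rot: [0.376, 0.927, 0.002, 0.001]
contact_force: [0.1, 0.9, -0.0]
gripper_width: 0.854
finger_force: 0.0
```

```bash
cat > fin.py <<'E'
from h import *
from scipy.optimize import least_squares
a,da=grab('top');b,db=grab('side')
c=np.hstack([cv2.resize(a[130:230,160:260],(400,400)),cv2.resize(b[110:210,220:320],(400,400))]);cv2.imwrite('pics/fin.png',c[:,:,::-1])
for n,i,d in(('top',a,da),('side',b,db)):
    P=pts(n,d);g=cv2.cvtColor(i,cv2.COLOR_RGB2HSV).astype(int);m=((g[...,0]<7)|(g[...,0]>173))&(g[...,1]>120)&(d>0)&(np.linalg.norm(P[:,:,:2]-[.535,.415],axis=2)<.06)
    Q=P[m&(P[:,:,2]<.12)];T=P[(P[:,:,2]>.122)&(P[:,:,2]<.145)&(np.linalg.norm(P[:,:,:2]-[.535,.415],axis=2)<.06)]
    print(n,len(Q),len(T),'top circle',cv2.minEnclosingCircle(T[:,:2].astype(np.float32)),T[:,2].mean())
    def f(x):
        v=Q-[x[0],x[1],.06];e=np.array([x[2],x[3],1]);e/=np.linalg.norm(e);return np.linalg.norm(v-np.outer(v@e,e),axis=1)-.026
    r=least_squares(f,[.535,.415,0,0],loss='soft_l1',f_scale=.001);print('axis z=.06',r.x.round(4))
    F=P[(g[...,0]>10)&(g[...,0]<28)&(P[:,:,2]>.044)&(P[:,:,2]<.058)&(abs(P[:,:,0]-.475)<.11)&(abs(P[:,:,1]-.353)<.11)]
    # inner faces: fence tops, robust centre lines
    X=F[(F[:,1]<.40)&(F[:,0]>.54)];Y=F[(F[:,0]<.50)&(F[:,1]>.43)]
    for nm,q,k in(('x',X,0),('y',Y,1)):
        if len(q)>10: print(n,'fence',nm,len(q),np.percentile(q[:,k],[3,50,97]).round(4),'mean other',q[:,1-k].mean().round(3))
E
python3 fin.py
```

```text
top 201 296 top circle ((0.5357488393783569, 0.40891408920288086), 0.02633202262222767) 0.13085954537813885
axis z=.06 [ 0.5363  0.41   -0.0013 -0.0009]
top fence x 230 [0.5632 0.5694 0.576 ] mean other 0.325
top fence y 187 [0.4388 0.4456 0.4516] mean other 0.438
side 479 101 top circle ((0.5361407399177551, 0.4069301187992096), 0.0276905819773674) 0.12686817705897752
axis z=.06 [ 0.5389  0.4094  0.0023 -0.0066]
side fence x 98 [0.5647 0.5709 0.5795] mean other 0.322
side fence y 47 [0.4341 0.4419 0.45  ] mean other 0.439
```

View pics/fin.png

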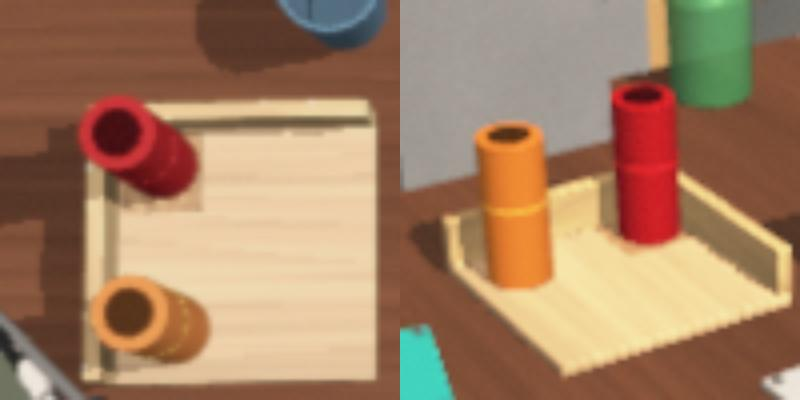

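Top crop: the sleeve stands upright at the cork. It touches the far fence, but the gap to the left (+y) fence is around 3–6 mm, which is too close to the limit. I'll push it gently to +y with the closed fingers, low down.

```bash
python3 -c "
from h import *
p,R=now();print(p,rel(p,R,[.534,.34,.2],tool(1.2)))"
```

```text
[0.34819237 0.39932769 0.26614599] [0.0021, -0.0021, 0.7866, -0.1753, 0.0854, 0.0662]
```

>>> servo_tool:
  motion:
    - [[0,0,0.12,-0.03,0.014,0,0],[0,0,0.25,-0.065,0.031,0.005,0],[0,0,0.38,-0.1,0.049,0.015,0],[0,0,0.51,-0.135,0.066,0.03,0],[0,0,0.64,-0.165,0.08,0.05,0],[0.002,-0.002,0.75,-0.175,0.085,0.062,0],[0.002,-0.002,0.787,-0.175,0.085,0.066,0],[0.002,-0.002,0.787,-0.175,0.085,0.066,0],[0.002,-0.002,0.787,-0.175,0.085,0.066,0],[0.002,-0.002,0.787,-0.175,0.085,0.066,0]]
  grip_force: 10

```text
t: 21.3
position: [0.538, 0.3379, 0.2001]
tcp_rot: [0.701, 0.713, 0.0, 0.001]
contact_force: [-0.2, -0.2, 1.3]
gripper_width: 0.04
finger_force: 0.0
```

```bash
python3 -c "
from h import *
p,R=now();print(p,rel(p,R,[.534,.35,.069],tool(1.2)),robot.read_state()['gripper_width'],robot.read_state()['contact_force'])"
```

```text
[0.53799578 0.33790214 0.20010977] [0.0023, 0.0011, -0.0046, 0.0123, -0.0041, 0.1311] 0.03998512583209675 [-0.16617407 -0.15287433  1.32855083]
```

>>> servo_tool:
  motion:
    - [[0.002,0.001,-0.005,0,-0.004,0.03,0],[0.002,0.001,-0.005,0,-0.004,0.07,0],[0.002,0.001,-0.005,0,-0.004,0.105,0],[0.002,0.001,-0.005,0,-0.004,0.125,0],[0.002,0.001,-0.005,0.004,-0.004,0.131,0],[0.002,0.001,-0.005,0.012,-0.004,0.131,0],[0.002,0.001,-0.005,0.02,-0.004,0.131,0],[0.002,0.001,-0.005,0.027,-0.004,0.131,0],[0.002,0.001,-0.005,0.031,-0.004,0.131,0],[0.002,0.001,-0.005,0.033,-0.004,0.131,0],[0.002,0.001,-0.005,0.033,-0.004,0.131,0]]

```text
t: 22.4
position: [0.5333, 0.3709, 0.0685]
tcp_rot: [0.7, 0.715, -0.0, -0.0]
contact_force: [-0.1, 0.1, 0.6]
gripper_width: 0.006
finger_force: 0.0
```

>>> servo_tool:
  motion:
    - [[0,0,0,0.002,0,0,0],[0,0,0,0.004,0,0,0],[0,0,0,0.006,0,0,0],[0,0,0,0.008,0,0,0],[0,0,0,0.008,0,0,0]]

```text
t: 22.9
position: [0.5331, 0.3782, 0.068]
tcp_rot: [0.7, 0.714, -0.001, -0.0]
contact_force: [0.5, -2.5, 0.6]
gripper_width: 0.005
finger_force: 1.1
```

>>> servo_tool:
  motion:
    - [[0,0,0,0.001,0,0,0],[0,0,0,0.002,0,0,0],[0,0,0,0.003,0,0,0],[0,0,0,0.003,0,0,0]]

```text
t: 23.3
position: [0.5329, 0.3812, 0.068]
tcp_rot: [0.7, 0.714, -0.001, -0.0]
contact_force: [-0.3, -3.0, 1.6]
gripper_width: 0.003
finger_force: 1.4
```

Sliding at a steady 3 N; continue.

>>> servo_tool:
  motion:
    - [[0,0,0,0.001,0,0,0],[0,0,0,0.002,0,0,0],[0,0,0,0.003,0,0,0],[0,0,0,0.003,0,0,0]]

```text
t: 23.7
position: [0.5332, 0.3816, 0.0682]
tcp_rot: [0.7, 0.714, -0.003, 0.001]
contact_force: [-0.0, -9.7, 4.9]
gripper_width: 0.005
finger_force: 5.0
```

Stopped by the fence (9.7 N). Back away, lift and check.

>>> servo_tool:
  motion:
    - [[0,0,0,-0.003,0,0,0],[0,0,0,-0.01,0,0,0],[0,0,0,-0.03,0,0,0],[0,0,0,-0.05,0,-0.01,0],[0,0,0,-0.06,-0.02,-0.05,0],[0,0,0,-0.09,-0.05,-0.09,0],[0,0,0,-0.13,-0.07,-0.12,0],[0,0,0,-0.17,-0.09,-0.14,0],[0,0,0,-0.21,-0.1,-0.15,0],[0,0,0,-0.25,-0.1,-0.15,0],[0,0,0,-0.25,-0.1,-0.15,0]]

```text
t: 24.8
position: [0.4386, 0.1294, 0.2194]
tcp_rot: [0.702, 0.712, 0.0, 0.001]
contact_force: [0.0, 0.8, -0.4]
gripper_width: 0.007
finger_force: 0.0
```

```bash
python3 fin.py
```

```text
top 200 296 top circle ((0.5357601642608643, 0.41518500447273254), 0.02607712894678116) 0.1309792768825216
axis z=.06 [5.361e-01 4.162e-01 3.000e-04 9.000e-04]
top fence x 181 [0.563  0.5693 0.5759] mean other 0.34
top fence y 187 [0.4387 0.4458 0.4518] mean other 0.438
side 483 101 top circle ((0.5360373854637146, 0.4122232496738434), 0.02746155858039856) 0.12688480825278742
axis z=.06 [ 0.539   0.4155 -0.0047  0.0055]
side fence x 100 [0.5638 0.5719 0.579 ] mean other 0.324
side fence y 51 [0.4344 0.4426 0.4523] mean other 0.44
```

View pics/fin.png

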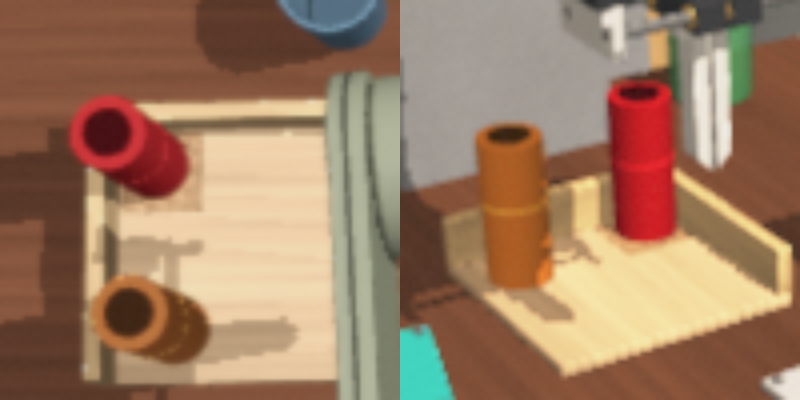

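Final crops: the sleeve (foot near crop 155,170 in the top view) is upright in the corner at (0.536, 0.4155). The fence faces put the home position at (0.5358, 0.415), so the job is ready to hand in.

```bash
python3 -c "
from cell import robot
print(robot.sign_off())"
```

```text
the job is handed in; nothing more can be done
None
```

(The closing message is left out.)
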